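Fit the turntable spindle into the gearmotor hub and hold it home

TASK

Fit the specimen turntable's steel spindle to its gearmotor: lift the spindle out of its wooden block, lower the plain end of its shaft into the hub on top of the gearbox and turn it until its key drops into the keyway, then push it down against the preload spring in the bore until its collar sits flush on the hub. Finish while still holding it, pressed fully home, so that a colleague can tighten the grub screw: do not let go, as the spring would lift it again. Leave the specimen tray, jar, brush and hex key where they are.

Things in the scene. Friction and masses are not known exactly. Their poses are not given: they have to be found in the camera images.
- spindle: Steel spindle, 124 mm tall, 0.53 to 0.71 kg, upright, the lowest 14 mm of its shaft in the wooden block's hole. Origin: centre of the shaft's bottom end; z up the spindle, x to the side with the key. From the bottom: shaft, diameter 25 mm, to 60 mm (end bevelled 2.5 mm); collar, diameter 44 mm, 60 to 68 mm; barrel with two flats, 68 to 112 mm; threaded nose, diameter 16 mm, to 124 mm.
- spindle_key (a point): Lowest outer edge of the spindle's key, 16 mm above its bottom end and 16 mm out from its axis along +x; axes as the spindle's. The key is one straight bar on the shaft, 8 mm wide, from 16 to 54 mm above the bottom end, its ends rounded (radius 4 mm seen from the side). The shaft below it is plain.
- spindle_grip (a point): Place to grip the spindle: on its axis, 94 mm above its bottom end, 26 mm above the collar's top; axes as the spindle's. The barrel here has two parallel flats 28 mm apart, each 22 mm wide, facing its +y and -y; it is 36 mm thick along x.
- spindle_collar (a point): Centre of the underside of the spindle's collar, on its axis 60 mm above its bottom end; axes as the spindle's. This face comes to rest on the face of the hub.
- block: Drilled wooden bench block, fixed, 100 x 90 x 35 mm. Origin: centre of its underside, on the bench. A 27 mm hole, 14 mm deep, in the middle of its top holds the foot of the spindle.
- gearbox: Worm gearmotor, fixed to the bench. Origin: on the bench, below the hub's axis. Aluminium housing 108 x 112 mm about that axis, 95 mm tall; the worm housing runs along its +x side and the motor lies parallel to its y axis at x = +58 mm, y = 60 to 247 mm, 106 mm tall, with a terminal box (y = 96 to 174 mm) up to 134 mm.
- hub_mouth (a point): Centre of the top face of the gearbox's hollow steel hub, 112 mm above the bench; z up, x from the axis to the keyway (within 0.6 rad of the gearbox's x). Hub: outer diameter 44 mm, stands 17 mm above the cover, does not turn (the worm locks it). Bore: diameter 26.6 mm, with one keyway 9.6 mm wide, reaching 17 mm from the axis, along its whole depth.
- spring_seat (a joint): Travel in m of the sprung disc in the hub's bore: 0 when free, its top then 54 mm below the hub's face. It pushes up with 11 N at 0 and 1 N more per mm, more than the spindle weighs: a spindle let go rests with its collar 6 mm above the hub. With the collar flush it reads about 0.006 (17 N); it could go to 0.010.
- tray: Bystander: wooden specimen tray with a fossil ammonite and bone fixed in it, 170 x 130 x 38 mm, beyond the block. Origin: centre of its underside.
- jar: Bystander: amber glass jar with a white cap, 56 mm diameter, 75 mm tall. Origin: centre of its underside.
- brush: Bystander: brush 190 mm long lying on the bench, handle towards its -x. Origin: under its middle.
- hex_key: Bystander: L-shaped hex key, 90 x 28 mm, 8 mm thick, lying on the bench to the left, near the motor. Origin: under the middle of its long leg, which lies along x.
Things that resemble listed ones, but are neither listed nor needed, are in the scene too. What is shaped like the spindle but green is not meant.

How it is judged:
By the outcome, as a careful person would: the job done as asked, in the order asked, and still so for the second after the job is handed in, while the arm keeps its last pose, push and grip.
It also fails if it takes over 40 s, if anything falls off the work surface, if the arm or the gripper's body presses on something with over 40 N, if the wrist force passes 120 N, or if a joint passes its speed limit or range.

ROBOT

A 7-joint arm with a two-finger parallel gripper is mounted at the origin on the work surface. World frame = base frame: x ahead of the robot, y to its left, z up, the work surface at z = 0. Lengths are in m, angles in rad, forces in N, time in s.
With the tool pointing down it reaches from about 0.35 to 0.9 m from the base axis. Payload 8.1 kg.
Tool frame: the origin (TCP) lies at the very end of the fingers, on their centre line; the grasp point (between the pads) lies arm.grip_point_offset behind it (arm.grip_point_offset is the distance from the TCP to the grasp point, in m); z points along the fingers, y is the line along which they close (so a half turn about z gives the same grasp; the last joint's range is limited). The gripper opens to 92 mm and grips with 3 to 60 N. Pads are 19 mm wide; open, the fingers measure 130 mm over their backs; the gripper's body (75 mm by 190 mm) begins 47 mm behind the grasp point.
Start: joints at [-1.388, 0.434, 0.025, 1.573, -0.012, 1.134, -0.075], TCP at [0.176, 0.6, 0.227] pointing down, gripper open.
Joint ranges: [-2.62, 2.62], [-0.44, 2.09], [-1.27, 1.32], [0.08, 2.57], [-1.32, 4.46], [0.12, 2], [-2.74, 2.74]. Speed limits (rad/s): [2.22, 2.22, 3.01, 3.01, 3.14, 3.14, 3.14].

INTERFACE

Orientations are given as a rotation vector (axis times angle).
In Python, from cell import arm gives the robot as it stands. The module is installed in compiled form; this text tells all that it offers.
- The arm moves only by the shell command python3 -m creep 'ROWS' [OPENING] [FORCE]. ROWS is JSON, a list of rows, each a list of 6 numbers: the shift along the tool's x, y, z scaled (see below), then the turn, a rotation vector about the tool's x, y, z scaled (see below). A call has 1 to 20 rows; each row shifts and turns the commanded pose from where the row before left it, along the tool's axes as they then stand; what a row does not reach is not made up. The controller multiplies each number of a shift by 0.4 m and each number of a turn by 120 degrees. A row lasts 1/12 s, in which the tool goes at most 41.7 mm and 7.16 degrees, less where a joint would pass 70% of its speed; a pose out of reach is approached as far as the arm can. A call with a number of a shift or a turn outside -1 to 1 is refused whole. A call with a gripper value outside its range is refused whole. OPENING is the closure, from -1 (fully open) to 1 (shut), set as the call begins (- or left out, the last holds). The fingers move at their own pace and stop on an object; FORCE is the grip in N (left out, the last holds). Time passes only in rows, so rows that do not move let the fingers close. It gives the time, the measured TCP pose, the force, the opening and the grip force at its end, in the units of the state.
- arm.observe(): the state, without advancing time (a new reading comes with each control period).
- arm.get_image(name): name is "side" or "top" or "wrist"; returns a dict with "frame" (400x640x3 uint8, red, green, blue), "intrinsics" (3x3 intrinsics, pixels), "rvec" (rotation vector, rad) and "tvec" (3), from world to camera coordinates, as OpenCV has them; the wrist camera has in their place "mount" (4x4, takes a point from camera to tool coordinates, whose origin is the TCP and whose axes are the flange's). Camera axes: x right, y down, z forward; pixel columns grow to the right and rows downward; lengths in m; the calibration is good to about 2 mm. The wrist camera is an equidistant fisheye: a pixel r from the principal point sees the ray r / f radians off the axis. A picture is of the moment at which its call begins: read the wrist's pose just before it. There is no depth.
- arm.sign_off(): hands the job in; it is judged then, once.
The state is a dict: "clock": time; "joints": joint angles; "dq": joint speeds; "joint_efforts": joint torques, N m; "position": TCP position; "ee_rot": TCP orientation; "force": force on the tool from outside, world axes, zero at the start; "ft_torque": the same for the moment, N m; "width": opening from 0.0 (shut) to 1.0 (fully open); "gripper_force": force on a finger pad.
Only numpy, scipy, OpenCV 4.12 (cv2) and the standard library are available. Lean on these libraries where they do the work, as an engineer would, in place of code of your own. Each camera call takes 0.05 s, during which the arm holds its last target. There are 200 camera calls.

## Working session

There is one attempt and no reset: what is moved stays moved. The work goes in short steps, Python scripts to look and compute and a shell command to move; the robot and the scene stay as the last step left them, time stands still between calls to the robot, and variables do not carry over. Pictures are saved under pics/ and viewed, at most 13 in all, crops included, and the job is handed in when it is done.

```bash
mkdir -p pics; cat > h.py <<'E'
import numpy as np, cv2
from scipy.spatial.transform import Rotation as R
from cell import arm
def snap(n):
    s=arm.observe(); d=arm.get_image(n); d['s']=s; return d
def save(d,f): cv2.imwrite(f,d['frame'][:,:,::-1])
def ray(d,u,v):
    K=np.array(d['intrinsics'])
    if 'mount' in d:
        x=np.array([u-K[0,2],v-K[1,2]]); r=np.hypot(*x); th=r/K[0,0]
        c=np.array([*(np.sin(th)*x/max(r,1e-9)),np.cos(th)])
        M=np.array(d['mount']); s=d['s']; W=R.from_rotvec(s['ee_rot']).as_matrix()
        return np.array(s['position'])+W@M[:3,3], W@M[:3,:3]@c
    Rm=R.from_rotvec(np.ravel(d['rvec'])).as_matrix()
    return -Rm.T@np.ravel(d['tvec']), Rm.T@np.linalg.solve(K,[u,v,1])
def onz(d,u,v,z):
    o,r=ray(d,u,v); return o+r*(z-o[2])/r[2]
def proj(d,p):
    K=np.array(d['intrinsics'])
    if 'mount' in d:
        M=np.array(d['mount']); s=d['s']; W=R.from_rotvec(s['ee_rot']).as_matrix()
        c=M[:3,:3].T@(W.T@(np.array(p)-s['position'])-M[:3,3]); th=np.arctan2(np.hypot(c[0],c[1]),c[2])
        return K[:2,2]+K[0,0]*th*c[:2]/np.hypot(c[0],c[1])
    Rm=R.from_rotvec(np.ravel(d['rvec'])).as_matrix()
    c=K@(Rm@np.array(p)+np.ravel(d['tvec'])); return c[:2]/c[2]
E
python3 - <<'E'
from h import *
np.set_printoptions(precision=4,suppress=True)
s=arm.observe();print(s,arm.grip_point_offset)
for n in('side','top','wrist'):
    d=snap(n);save(d,f'pics/{n}0.png');print(n,d['intrinsics'],d.get('mount'))
    if n!='wrist':print(ray(d,320,200))
E
```

```text
{'clock': 0.0, 'joints': array([-1.3876,  0.4352,  0.025 ,  1.5741, -0.0116,  1.134 , -0.0751]), 'dq': array([ 0.0007,  0.001 , -0.0006,  0.0014,  0.0002,  0.001 , -0.0014]), 'joint_efforts': array([ -0.0005, -66.7823,   0.9847, -31.4467,  -0.0607,   0.0425,
         0.0002]), 'position': array([0.1761, 0.5991, 0.226 ]), 'ee_rot': array([-0.4475, -3.1095,  0.0025]), 'force': array([-0.1763,  0.5169,  0.0132]), 'ft_torque': array([0.062 , 0.0069, 0.0429]), 'gripper_force': 0.0, 'width': 1.0010320139673665} 0.0188
side [[407.3913   0.     322.5955]
 [  0.     407.3913 203.2072]
 [  0.       0.       1.    ]] None
(array([ 0.4912, -0.8315,  0.9816]), array([ 0.033 ,  0.6576, -0.7527]))
top [[495.7382   0.     319.3487]
 [  0.     495.7382 196.4743]
 [  0.       0.       1.    ]] None
(array([ 0.4527, -0.0897,  1.2398]), array([ 0.0711,  0.0082, -0.9975]))
wrist [[309.7069   0.     321.6973]
 [  0.     309.7069 197.2778]
 [  0.       0.       1.    ]] [[ 0.0002 -0.9672 -0.2539  0.0685]
 [ 1.      0.0003 -0.0002  0.0002]
 [ 0.0002 -0.2539  0.9672 -0.1588]
 [ 0.      0.      0.      1.    ]]
```

View pics/top0.png

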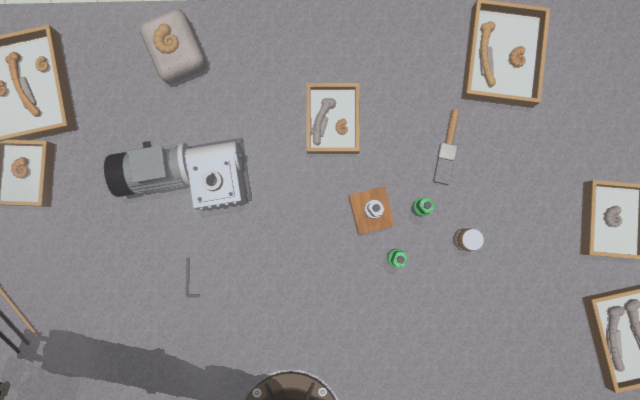

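View pics/side0.png

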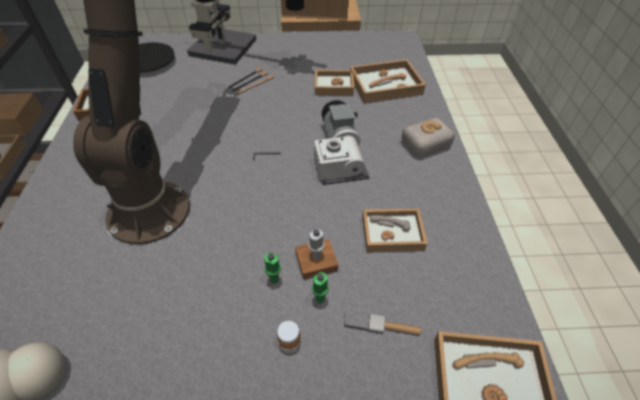

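The top view shows the spindle near (375,209) in its block at (372,211) and the hub at (213,181). The green decoys are at (424,207) and (398,259). The side view shows the spindle near (316,240), with the hub near (334,146).

```bash
python3 - <<'E'
from h import *
np.set_printoptions(precision=4,suppress=True)
t=snap('top');s=snap('side')
print('spindle nose',onz(t,375,208.5,.145),onz(s,316,233,.145))
print('hub',onz(t,213,181,.112),onz(s,334,146,.112))
hsv=cv2.cvtColor(t['frame'],cv2.COLOR_RGB2HSV)
m=((hsv[...,0]<20)&(hsv[...,1]>110)&(hsv[...,2]>50)).astype(np.uint8);m[:160]=0;m[250:]=0;m[:,:330]=0;m[:,410:]=0
c=max(cv2.findContours(m,0,2)[0],key=cv2.contourArea);r=cv2.minAreaRect(c);print(r)
for p in cv2.boxPoints(r):print(onz(t,*p,.035))
w=arm.observe();M=R.from_rotvec(w['ee_rot']).as_matrix();print(M)
save({'frame':cv2.resize(np.hstack([t['frame'][165:255,330:420],t['frame'][136:226,170:260]]),None,fx=4,fy=4,interpolation=2)},'pics/crop1.png')
E
```

```text
spindle nose [ 0.5099 -0.2018  0.145 ] [ 0.5126 -0.2118  0.145 ]
hub [0.5809 0.1642 0.112 ] [0.5846 0.156  0.112 ]
((371.35302734375, 209.91177368164062), (39.775840759277344, 36.1378059387207), 75.96376037597656)
[ 0.5496 -0.1507  0.035 ]
[ 0.5696 -0.2365  0.035 ]
[ 0.4753 -0.2574  0.035 ]
[ 0.4555 -0.1721  0.035 ]
[[-0.9594  0.282  -0.0001]
 [ 0.282   0.9594 -0.0007]
 [-0.0001 -0.0007 -1.    ]]
```

View pics/crop1.png

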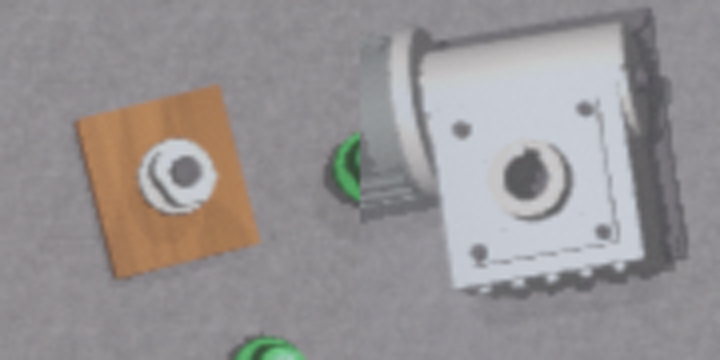

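The crop shows the keyway notch at about (530,153), up from the hub centre (527,178), so roughly world +x. The flats run obliquely. I'll move over the hub for a closer look.

```bash
python3 -m creep '[[-0.064,-0.0385,0,0,0,0],[-0.064,-0.0385,0,0,0,0],[-0.064,-0.0385,0,0,0,0],[-0.064,-0.0385,0,0,0,0],[-0.064,-0.0385,0,0,0,0],[-0.064,-0.0385,0,0,0,0],[-0.064,-0.0385,0,0,0,0],[-0.064,-0.0385,0,0,0,0],[-0.064,-0.0385,0,0,0,0],[-0.064,-0.0385,0,0,0,0],[-0.064,-0.0385,0,0,0,0],[-0.064,-0.0385,0,0,0,0],[-0.064,-0.0385,0,0,0,0],[-0.064,-0.0385,0,0,0,0],[-0.064,-0.0385,0,0,0,0],[-0.064,-0.0385,0,0,0,0],[-0.064,-0.0385,0,0,0,0],[-0.064,-0.0385,0,0,0,0],[-0.064,-0.0385,0,0,0,0],[-0.064,-0.0385,0,0,0,0]]'
python3 -m creep '[[0,0,0.04,0,0,0],[0,0,0.04,0,0,0],[0,0,0,0,0,0],[0,0,0,0,0,0]]'
python3 - <<'E'
from h import *
d=snap('wrist');save(d,'pics/w1.png');print(d['s']['position'],d['s']['ee_rot'],d['s']['joints'],proj(d,[.581,.162,.112]))
import pickle;pickle.dump(d,open('w1.pkl','wb'))
E
```

```text
clock: 1.92
position: [0.5814, 0.1586, 0.2267]
ee_rot: [-0.447, -3.11, -0.0]
force: [-0.2, -0.3, -0.5]
width: 0.999
gripper_force: 0.0
clock: 2.25
position: [0.5799, 0.1598, 0.1942]
ee_rot: [-0.447, -3.108, 0.001]
force: [-0.9, 0.2, 1.1]
width: 0.998
gripper_force: 0.0
[0.5799117  0.15976069 0.19416246] [-4.46993890e-01 -3.10772883e+00  1.29587782e-03] [-0.5169709   0.427093    0.22555177  1.68684012 -0.10760744  1.04184347
  1.02865429] [324.69251383 204.18485522]
```

View pics/w1.png

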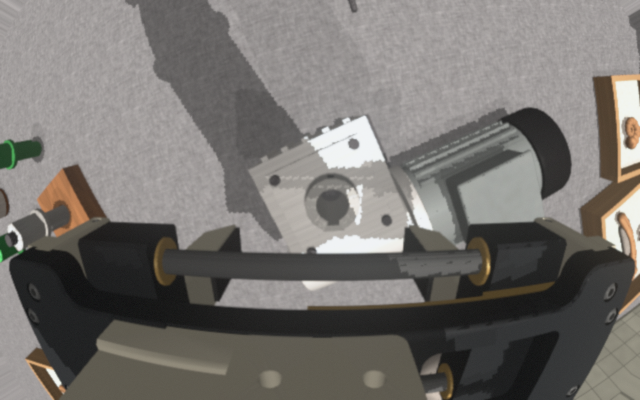

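The hub face is around (332,203), its bore is dark, and the keyway notch sits at the bottom, near (330,222). I'll measure the dark bore numerically.

```bash
cat > hub.py <<'E'
from h import *
import pickle,sys
# rectify hub plane z=.112 about guess, 4 px/mm, x up, y left
def rect(d,c,z,half,s=4):
    n=int(2*half*s); ii,jj=np.mgrid[0:n,0:n]
    X=c[0]+(n/2-ii)/s/1e3; Y=c[1]+(n/2-jj)/s/1e3
    mx=np.array([[proj(d,[X[i,j],Y[i,j],z]) for j in range(n)] for i in range(n)],np.float32)
    return cv2.remap(d['frame'],mx[...,0],mx[...,1],cv2.INTER_CUBIC)
E
python3 - <<'E'
from hub import *
d=pickle.load(open('w1.pkl','rb')); c=[.581,.160]
im=rect(d,c,.112,35); t=snap('top'); it=rect(t,c,.112,35)
g=cv2.cvtColor(im,cv2.COLOR_RGB2GRAY)
save({'frame':np.hstack([im,it])},'pics/hubrect.png')
for T in (60,75,90):
  m=(g<T).astype(np.uint8)
  n,l,st,ce=cv2.connectedComponentsWithStats(m)
  for k in range(1,n):
    if 1500<st[k,4]<20000: print(T,st[k],ce[k],c[0]+(140-ce[k][1])/4e3,c[1]+(140-ce[k][0])/4e3)
E
```

```text
90 [  62   68   98  113 6663] [113.80369203 129.68392616] 0.583579018460153 0.16654907699234578
```

View pics/hubrect.png

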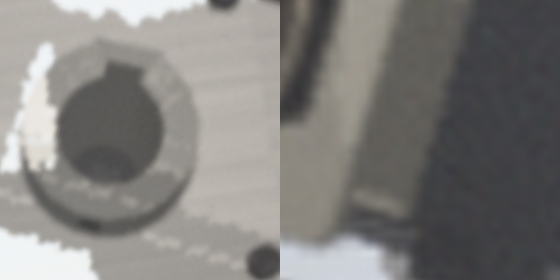

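```bash
cat >> hub.py <<'E'
def fit(p):
    for _ in range(4):
        A=np.c_[2*p,np.ones(len(p))]; q=np.linalg.lstsq(A,(p**2).sum(1),rcond=None)[0]
        r=np.sqrt(q[2]+q[0]**2+q[1]**2); e=np.hypot(*(p-q[:2]).T)-r; p=p[abs(e)<max(1.5,1.5*np.median(abs(e)))]
    return q[:2],r,len(p)
def bore(im,c,T):
    g=cv2.GaussianBlur(cv2.cvtColor(im,cv2.COLOR_RGB2GRAY),(5,5),0); h=im.shape[0]/2
    cs=[k for k in cv2.findContours((g<T).astype(np.uint8),0,1)[0] if 4000<cv2.contourArea(k)<16000]
    for k in cs:
        p=k[:,0].astype(float); q,r,n=fit(p); 
        v=p-q; rr=np.hypot(*v.T); f=v[rr>r+6]; 
        a=np.arctan2(-f[:,0],-f[:,1])
        print(T,'ctr',c[0]+(h-q[1])/4e3,c[1]+(h-q[0])/4e3,'r',r/4,n,len(p),'key',a.min() if len(a) else 0,a.max() if len(a) else 0,a.mean() if len(a) else 0,rr.max()/4)
E
python3 - <<'E'
from hub import *
d=pickle.load(open('w1.pkl','rb')); c=[.583,.165]
im=rect(d,c,.112,30)
for T in(84,88,92,96,100):bore(im,c,T)
t=snap('top');t['frame']=cv2.imread('pics/top0.png')[:,:,::-1].copy()
it=rect(t,c,.112,30);print('top')
for T in(80,100,120,140):bore(it,c,T)
ip=rect(t,[.511,-.203],.145,30)
save({'frame':cv2.resize(np.hstack([im,it,ip]),None,fx=1.1,fy=1.1)},'pics/r2.png')
E
```

```text
92 ctr 0.5834170479441875 0.1673980925158279 r 12.258910416244738 156 300 key -0.4624544172460106 0.043485153412705466 -0.21694834689432596 15.825976502108945
96 ctr 0.5833790835093958 0.16743647449508955 r 12.523698061179706 159 306 key -0.4716034375203041 0.05754776921897982 -0.2209137068077898 16.30500225219262
100 ctr 0.5833434971226114 0.16748236033354225 r 12.72456428805595 157 312 key -0.48886331361659846 0.07052038692521383 -0.22223967873729072 16.584458240561933
top
100 ctr 0.5837992226158326 0.16892406111095612 r 10.638477826073212 94 265 key -0.4780558943139925 0.006224022131155627 -0.2461998333483743 14.322502822080624
120 ctr 0.5834526227523836 0.16908644001878356 r 11.714822182080098 133 284 key -0.5602258295357103 0.03109084673512665 -0.2566445475902554 15.97013408527901
140 ctr 0.5834156643938598 0.1689789930258388 r 12.50973570983416 166 303 key -0.5785507117566423 0.05468757757206363 -0.2506511840593432 16.69632385935474
```

View pics/r2.png

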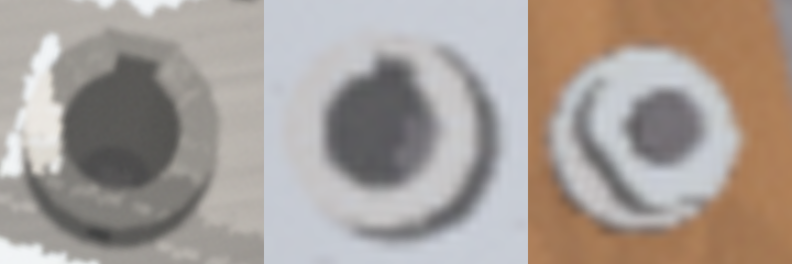

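Both views agree on the hub at about (0.5834, 0.168), with the keyway at about −0.23 rad. The spindle is at about (0.512, −0.204) with its x axis at about 0.61 rad, modulo π. Next I'll go over the spindle and yaw.

```bash
python3 -m creep '[[-0.0079,-0.0767,0,0,0,0],[-0.0079,-0.0767,0,0,0,0],[-0.0079,-0.0767,0,0,0,0],[-0.0079,-0.0767,0,0,0,0],[-0.0079,-0.0767,0,0,0,0],[-0.0079,-0.0767,0,0,0,0],[-0.0079,-0.0767,0,0,0,0],[-0.0079,-0.0767,0,0,0,0],[-0.0079,-0.0767,0,0,0,0],[-0.0079,-0.0767,0,0,0,0],[-0.0079,-0.0767,0,0,0,0],[-0.0079,-0.0767,0,0,0,0]]'
python3 -m creep '[[0,0,0,0,0,0.0536],[0,0,0,0,0,0.0536],[0,0,0,0,0,0.0536],[0,0,0,0,0,0.0536],[0,0,0,0,0,0.0536],[0,0,0,0,0,0.0536],[0,0,0,0,0,0.0536],[0,0,0,0,0,0.0536],[0,0,0,0,0,0.0536],[0,0,0,0,0,0.0536],[0,0,0,0,0,0.0536],[0,0,0,0,0,0.0536],[0,0,0,0,0,0.0536],[0,0,0,0,0,0.0536],[0,0,0,0,0,0.0536],[0,0,0,0,0,0.0536],[0,0,0,0,0,0.0536],[0,0,0,0,0,0.0536],[0,0,0,0,0,0.0536],[0,0,0,0,0,0.0536]]'
python3 -m creep '[[0,0,0,0,0,0],[0,0,0,0,0,0]]'
python3 - <<'E'
from hub import *
d=snap('wrist');pickle.dump(d,open('w2.pkl','wb'));print(d['s']['position'],R.from_rotvec(d['s']['ee_rot']).as_matrix(),d['s']['joints'],proj(d,[.5125,-.204,.145]))
a=rect(d,[.512,-.204],.145,30)
u,v=proj(d,[.5125,-.204,.1]);u,v=int(u),int(v);b=cv2.resize(d['frame'][v-60:v+60,u-60:u+60],None,fx=4,fy=4,interpolation=2)
save({'frame':np.hstack([np.pad(a,((0,240),(0,0),(0,0))),b])},'pics/s2.png');print(u,v)
E
```

```text
clock: 3.4
position: [0.5133, -0.2054, 0.1959]
ee_rot: [0.446, 3.108, 0.0]
force: [0.7, -0.8, 0.6]
width: 1.0
gripper_force: 0.0
clock: 5.07
position: [0.5139, -0.2037, 0.1957]
ee_rot: [2.998, 0.938, 0.003]
force: [0.2, 0.6, 0.0]
width: 1.001
gripper_force: 0.0
clock: 5.23
position: [0.5136, -0.2038, 0.1953]
ee_rot: [2.994, 0.951, 0.001]
force: [-0.8, 0.4, -0.2]
width: 1.002
gripper_force: 0.0
[ 0.5136487  -0.20377571  0.19529794] [[ 8.16790567e-01  5.76933586e-01  8.97743077e-04]
 [ 5.76933877e-01 -8.16790852e-01 -8.13735226e-05]
 [ 6.86321214e-04  5.84403519e-04 -9.99999594e-01]] [-0.35014255  0.44519618  0.89133644  1.84287199 -0.39867352  1.04277941
 -0.25639635] [321.60470815 216.33052669]
321 199
```

View pics/s2.png

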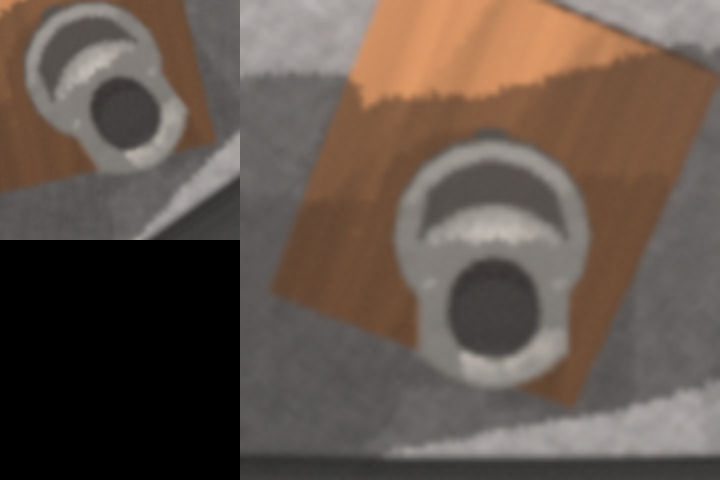

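The flats line up with the tool: their edges are vertical and the nose is at raw pixel (324,216). A small dark bump on the +x side of the collar at crop (490,133) is probably the key. I'll descend and grip.

```bash
python3 -m creep '[[0,0.003,0.04,0,0,0],[0,0,0.04,0,0,0],[0,0,0.04,0,0,0],[0,0,0.04,0,0,0],[0,0,0.04,0,0,0],[0,0,0.03,0,0,0],[0,0,0.018,0,0,0],[0,0,0,0,0,0],[0,0,0,0,0,0]]'
python3 -m creep '[[0,0,0,0,0,0],[0,0,0,0,0,0],[0,0,0,0,0,0],[0,0,0,0,0,0],[0,0,0,0,0,0],[0,0,0,0,0,0]]' 0.1 10
python3 -m creep '[[0,0,0,0,0,0],[0,0,0,0,0,0],[0,0,0,0,0,0],[0,0,0,0,0,0],[0,0,0,0,0,0],[0,0,0,0,0,0]]' 1 10
python3 - <<'E'
from hub import *
d=snap('wrist');pickle.dump(d,open('w3.pkl','wb'));print(d['s']);save(d,'pics/w3.png')
E
```

```text
clock: 6.03
position: [0.5139, -0.2053, 0.0958]
ee_rot: [-2.996, -0.945, -0.0]
force: [-0.1, -0.5, 1.1]
width: 1.0
gripper_force: 0.0
clock: 6.53
position: [0.514, -0.2051, 0.0957]
ee_rot: [2.996, 0.944, 0.001]
force: [-0.4, 0.1, -0.2]
width: 0.613
gripper_force: 0.0
clock: 7.03
position: [0.5139, -0.2052, 0.0955]
ee_rot: [2.996, 0.944, 0.0]
force: [0.1, -0.0, -1.3]
width: 0.302
gripper_force: 10.0
{'clock': 7.0333, 'joints': array([-0.2591994 ,  0.56828936,  0.78486906,  1.94177393, -0.53116964,
        0.8492651 , -0.14961519]), 'dq': array([-9.62665523e-05,  1.46351654e-03, -1.00208900e-03, -7.46161360e-04,
       -1.87528539e-03, -1.02679038e-03, -9.32279217e-04]), 'joint_efforts': array([-1.51144909e-01, -5.69647872e+01,  1.27648634e+01, -2.23384988e+01,
       -8.11279099e-02,  2.30772961e-01, -1.02782738e-02]), 'position': array([ 0.5139007 , -0.20520119,  0.09552197]), 'ee_rot': array([2.99622305e+00, 9.44086705e-01, 1.38194892e-04]), 'force': array([ 0.05891898, -0.02925319, -1.26246334]), 'ft_torque': array([-0.19506997,  0.08972164, -0.01004111]), 'gripper_force': 9.986384958028793, 'width': 0.3018585460532692}
```

Gripped at 27.8 mm with almost no side force. Now I'll firm up the grip, lift, and look.

```bash
python3 -m creep '[[0,0,0,0,0,0],[0,0,0,0,0,0],[0,0,0,0,0,0],[0,0,-0.02,0,0,0],[0,0,-0.03,0,0,0],[0,0,-0.04,0,0,0],[0,0,-0.05,0,0,0],[0,0,-0.05,0,0,0],[0,0,-0.05,0,0,0],[0,0,-0.05,0,0,0],[0,0,-0.03,0,0,0],[0,0,0,0,0,0],[0,0,0,0,0,0]]' 1 60
python3 - <<'E'
from hub import *
d=snap('wrist');pickle.dump(d,open('w4.pkl','wb'));print(d['s']['position'],d['s']['force'],d['s']['width'])
save({'frame':np.hstack([cv2.resize(d['frame'][130:260,255:390],None,fx=4,fy=4,interpolation=2)])},'pics/w4.png')
E
```

```text
clock: 8.17
position: [0.5138, -0.2048, 0.2237]
ee_rot: [-2.996, -0.945, -0.001]
force: [-0.4, 0.6, -5.8]
width: 0.301
gripper_force: 60.0
[ 0.51375664 -0.20483618  0.22368823] [-0.42684493  0.57458563 -5.83478654] 0.3008311325906676
```

View pics/w4.png

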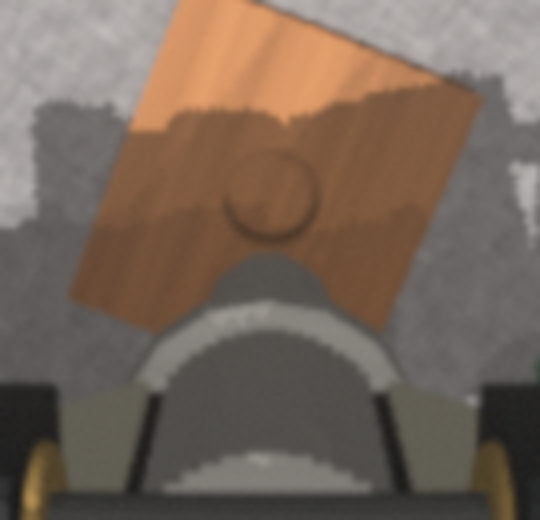

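The held spindle shows its shaft tip peeking past the collar at crop (268,255), and the empty block hole at (270,195). I'll overlay the expected outlines with and without the key, with contrast boosted.

```bash
python3 - <<'E'
from hub import *
d=pickle.load(open('w4.pkl','rb'));s=d['s'];W=R.from_rotvec(s['ee_rot']).as_matrix();P=np.array(s['position'])
def tp(x,y,h): return proj(d,P+W@np.array([x,y,(.094-.0188-h)]))  # h height above bottom end
f=cv2.resize(d['frame'][150:220,285:360],None,fx=8,fy=8,interpolation=cv2.INTER_CUBIC)
f=np.clip((f.astype(float)-40)*2.2,0,255).astype(np.uint8)
g=f.copy()
def dr(p,c): 
    u,v=p; cv2.circle(g,(int((u-285)*8+4),int((v-150)*8+4)),2,c,-1)
for a in np.linspace(-1.5,1.5,60):
    for r,h,c in((.010,0,(255,0,0)),(.0125,.0025,(255,255,0)),(.0125,.016,(0,255,255)),(.022,.06,(0,255,0))): dr(tp(r*np.cos(a),r*np.sin(a),h),c)
for h in np.linspace(.016,.054,20):
    for y in(-.004,.004): dr(tp(.016,y,h),(255,0,255))
g=np.hstack([f,g])[:, :]
save({'frame':cv2.resize(g,(800,int(g.shape[0]*800/g.shape[1])))},'pics/key.png')
E
```

```text
(no output)
```

View pics/key.png

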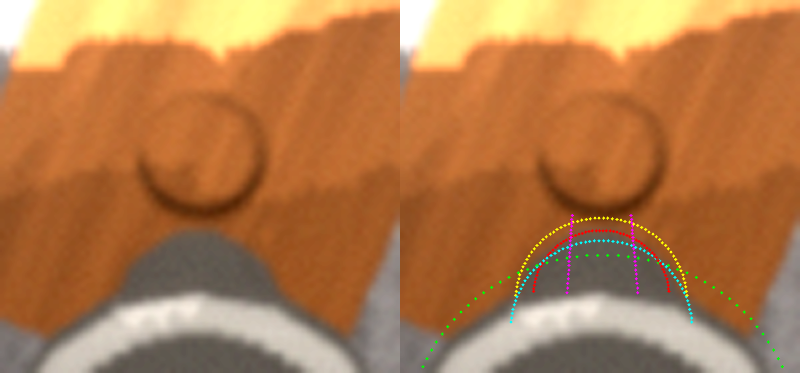

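The collar's true apex is lower than predicted, and the dome is narrower than a bare 25 mm shaft would give, which suggests the key. I'll check widths numerically rather than by eye.

```bash
python3 - <<'E'
from hub import *
np.set_printoptions(precision=1,suppress=True,linewidth=160)
d=pickle.load(open('w4.pkl','rb'));s=d['s'];W=R.from_rotvec(s['ee_rot']).as_matrix();P=np.array(s['position'])
def poly(key,dx,dy,dh,sc=8):
    m=np.zeros((70*sc,75*sc),np.uint8)
    def tp(x,y,h): return (np.array(proj(d,P+W@np.array([x+dx,y+dy,.0752+dh-h])))-[285,150]+.5)*sc
    a=np.linspace(0,2*np.pi,60)
    def hull(pts): cv2.fillConvexPoly(m,cv2.convexHull(np.array(pts,np.float32)).astype(np.int32),1)
    hull([tp(r*np.cos(t),r*np.sin(t),h) for r,h in((.010,0),(.0125,.0025),(.0125,.06)) for t in a])
    if key: hull([tp(x,y,h) for x,h in((.008,.016),(.012,.016),(.0148,.0172),(.016,.020),(.016,.05)) for y in(-.004,.004)])
    c=np.zeros_like(m);pts=np.array([tp(.022*np.cos(t),.022*np.sin(t),h) for h in(.06,.068) for t in a],np.float32)
    cv2.fillConvexPoly(c,cv2.convexHull(pts).astype(np.int32),1)
    return m,c
hs=cv2.cvtColor(cv2.resize(d['frame'][150:220,285:360],None,fx=8,fy=8,interpolation=cv2.INTER_CUBIC),cv2.COLOR_RGB2HSV)
ob=(hs[...,1]<70)
for v in range(25*8,60*8,8):
    r=np.where(ob[v,150:450])[0]
    print(v//8,(r.min()+150)/8 if len(r) else 0,(r.max()+150)/8 if len(r) else 0,len(r)/8, hs[v,300,2],end=' | ')
print()
for key in(0,1):
  for dx in(0,-.002,-.004):
    m,c=poly(key,dx,.0,0); 
    print(key,dx,'apex',np.where(m.any(1))[0][0]/8,'collar',np.where(c.any(1))[0][0]/8,'w from apex',(m|c).sum(1)[np.where(m.any(1))[0][0]+4::8][:14]/8)
E
```

```text
25 0 0 0.0 125 | 26 0 0 0.0 125 | 27 0 0 0.0 125 | 28 0 0 0.0 126 | 29 0 0 0.0 126 | 30 0 0 0.0 125 | 31 0 0 0.0 125 | 32 0 0 0.0 125 | 33 0 0 0.0 126 | 34 0 0 0.0 126 | 35 0 0 0.0 124 | 36 0 0 0.0 121 | 37 0 0 0.0 115 | 38 0 0 0.0 104 | 39 0 0 0.0 89 | 40 0 0 0.0 84 | 41 0 0 0.0 93 | 42 0 0 0.0 103 | 43 0 0 0.0 99 | 44 33.25 41.0 7.875 90 | 45 31.375 42.625 11.375 86 | 46 29.75 44.625 15.0 85 | 47 28.5 46.0 17.625 86 | 48 26.875 47.5 20.75 85 | 49 25.625 48.625 23.125 84 | 50 24.75 49.75 25.125 85 | 51 24.125 50.375 26.375 85 | 52 23.75 50.75 27.125 86 | 53 23.375 51.25 28.0 86 | 54 22.875 51.75 29.0 89 | 55 21.875 52.5 30.75 109 | 56 20.5 53.5 33.125 131 | 57 18.75 54.875 36.25 140 | 58 18.75 56.125 37.5 140 | 59 18.75 56.125 37.5 139 | 
0 0 apex 40.875 collar 47.875 w from apex [ 9.  14.1 17.8 20.5 22.8 24.8 26.2 27.6 28.9 29.8 32.4 36.4 40.  43. ]
0 -0.002 apex 43.375 collar 51.125 w from apex [ 8.5 14.1 17.8 20.5 22.8 24.8 26.2 27.5 28.8 29.8 30.5 33.4 37.4 40.5]
0 -0.004 apex 45.875 collar 54.5 w from apex [ 8.5 14.1 17.8 20.5 22.8 24.8 26.2 27.5 28.8 29.8 30.5 31.  34.2 38.1]
1 0 apex 40.875 collar 47.875 w from apex [ 9.  14.1 17.8 20.5 22.8 24.8 26.2 27.6 28.9 29.8 32.4 36.4 40.  43. ]
1 -0.002 apex 43.375 collar 51.125 w from apex [ 8.5 14.1 17.8 20.5 22.8 24.8 26.2 27.5 28.8 29.8 30.5 33.4 37.4 40.5]
1 -0.004 apex 45.875 collar 54.5 w from apex [ 8.5 14.1 17.8 20.5 22.8 24.8 26.2 27.5 28.8 29.8 30.5 31.  34.2 38.1]
```

```bash
python3 - <<'E'
from hub import *
np.set_printoptions(linewidth=200)
d=pickle.load(open('w4.pkl','rb'));g=d['frame'].astype(int).sum(2)
print(g[192:206,308:338])
d=pickle.load(open('w2.pkl','rb'));f=d['frame'].astype(int);print(f[166:177,312:336].sum(2));print(f[166:177,312:336,0]-f[166:177,312:336,2])
E
```

```text
[[260 252 253 246 241 244 246 250 247 247 245 247 245 242 240 236 235 237 244 241 246 253 253 255 244 239 249 251 250 249]
 [253 251 247 245 248 246 250 249 255 246 248 244 245 244 243 241 240 244 243 242 248 254 250 247 244 248 254 255 249 243]
 [253 245 250 246 246 247 252 246 245 246 242 244 243 245 244 244 238 243 239 247 251 251 253 243 243 247 256 256 249 240]
 [248 251 242 241 243 245 241 245 242 242 242 243 244 241 242 242 239 243 241 242 243 246 246 237 246 241 251 251 241 239]
 [243 244 239 247 242 242 245 238 240 241 238 241 241 240 245 240 242 241 241 241 239 240 239 236 241 241 246 247 246 245]
 [240 237 242 242 241 238 241 238 241 240 240 240 241 242 241 244 241 243 243 241 243 236 237 239 240 246 242 245 241 241]
 [237 238 237 237 239 237 238 237 241 241 242 237 240 245 243 241 238 241 241 240 244 241 238 234 239 243 241 242 240 244]
 [238 235 238 235 239 236 238 244 240 244 241 241 237 239 241 237 240 243 239 239 243 238 235 233 235 241 242 240 245 240]
 [235 234 235 238 238 238 243 237 239 243 240 244 241 237 245 242 242 236 242 239 240 243 236 232 235 239 237 237 23
[... 1838 characters left out ...]
68 68 66 63 62 62 61 60]
 [58 59 60 61 63 64 65 65 66 67 65 65 66 66 66 68 68 67 65 62 60 61 61 61]
 [59 59 60 62 63 65 64 64 64 64 63 62 64 65 66 67 67 66 63 62 61 62 62 60]
 [60 59 60 63 63 63 63 61 56 52 48 49 52 52 54 59 64 65 64 61 62 61 61 60]
 [58 58 57 62 59 61 60 50 36 25 20 21 22 26 31 42 55 60 62 61 63 61 61 61]
 [54 54 55 57 56 54 50 38 21 13 11 10 10 12 18 30 45 54 57 59 60 60 60 60]
 [51 51 50 49 44 40 34 25 13  9  9  9 10 10 11 19 29 38 46 51 53 56 58 58]
 [47 42 37 32 27 21 16 14 10 11 10 10 10  9 10 12 16 20 24 30 33 39 47 54]
 [34 26 19 16 12 12 11 11 11 11 11 11 11 11 11 11 10 11 13 14 13 19 28 40]
 [20 13 12 11 11 11 11 11 10 11 12 11 11 10 11 11 12 11 11 11 11 12 14 22]]
```

In the earlier close-up there is a metal-grey patch about 8 px (8 mm) wide just beyond the collar on the tool +x side. That is the key, so spindle x equals tool x at 0.615 rad. I'll carry the spindle to the hub and turn by −0.845 rad.

```bash
python3 -m creep '[[0.0427,-0.0411,0,0,0,0],[0.0427,-0.0411,0,0,0,0],[0.0427,-0.0411,0,0,0,0],[0.0427,-0.0411,0,0,0,0],[0.0427,-0.0411,0,0,0,0],[0.0427,-0.0411,0,0,0,0],[0.0427,-0.0411,0,0,0,0],[0.0427,-0.0411,0,0,0,0],[0.0427,-0.0411,0,0,0,0],[0.0427,-0.0411,0,0,0,0],[0.0427,-0.0411,0,0,0,0],[0.0427,-0.0411,0,0,0,0],[0.0427,-0.0411,0,0,0,0],[0.0427,-0.0411,0,0,0,0],[0.0427,-0.0411,0,0,0,0],[0.0427,-0.0411,0,0,0,0]]'
python3 -m creep '[[0,0,0,0,0,0.0404],[0,0,0,0,0,0.0404],[0,0,0,0,0,0.0404],[0,0,0,0,0,0.0404],[0,0,0,0,0,0.0404],[0,0,0,0,0,0.0404],[0,0,0,0,0,0.0404],[0,0,0,0,0,0.0404],[0,0,0,0,0,0.0404],[0,0,0,0,0,0.0404],[0,0,0,0,0,0],[0,0,0,0,0,0]]'
python3 - <<'E'
from hub import *
d=snap('wrist');pickle.dump(d,open('w5.pkl','wb'));s=d['s'];print(s['position'],R.from_rotvec(s['ee_rot']).as_matrix(),s['joints'])
f=d['frame'][120:230,260:385];f=cv2.resize(f,None,fx=6,fy=6,interpolation=cv2.INTER_CUBIC)[:590]
save({'frame':np.clip((f.astype(float)-30)*1.5,0,255).astype(np.uint8)},'pics/w5.png')
E
```

```text
clock: 9.55
position: [0.586, 0.1682, 0.2217]
ee_rot: [2.996, 0.944, -0.005]
force: [-0.0, -0.4, -5.9]
width: 0.299
gripper_force: 60.0
clock: 10.55
position: [0.5862, 0.1671, 0.2221]
ee_rot: [3.119, -0.365, -0.003]
force: [-0.2, -0.1, -5.7]
width: 0.299
gripper_force: 60.0
[0.58624563 0.16706414 0.22209923] [[ 0.9729459  -0.23102372 -0.00207599]
 [-0.23102662 -0.97294658 -0.0012868 ]
 [-0.00172254  0.0017316  -0.99999702]] [-1.04791665  0.61280976  1.10944933  1.67197972 -0.57714323  1.22847533
 -1.61068249]
```

View pics/w5.png

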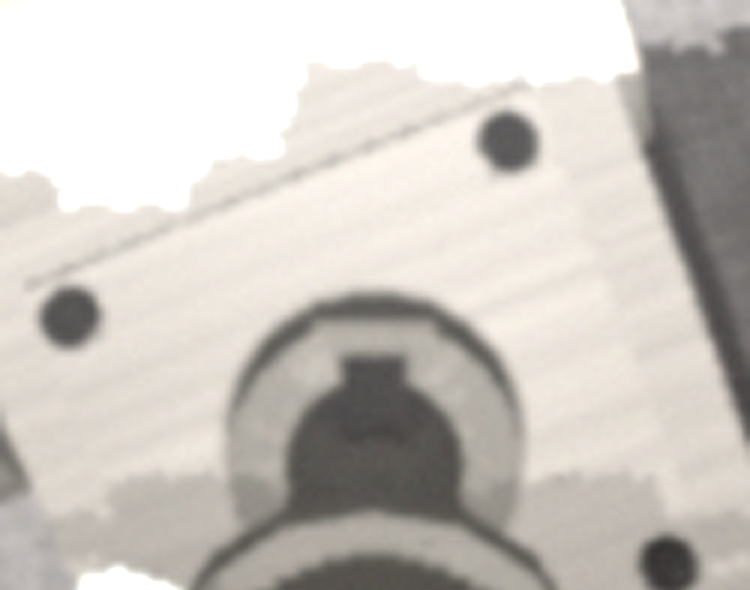

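The keyway points straight up the image, aligned with the tool. The hub centre is at raw pixel (322,197), and the shaft tip is a faint dome inside the bore at crop (375,432). Next I'll compute the offset.

```bash
cat > off.py <<'E'
from hub import *
np.set_printoptions(precision=2,suppress=True,linewidth=170)
def hubpix(d,gx,gy,n=''):
    s=d['s'];W=R.from_rotvec(s['ee_rot']).as_matrix();P=np.array(s['position'])
    g=cv2.GaussianBlur(cv2.cvtColor(d['frame'],cv2.COLOR_RGB2GRAY),(3,3),0).astype(float)
    # hub-face bore edge & outer edge: radial scan in hub plane, tool axes, about guess (tool x,y rel TCP)
    out=[]
    for a in np.radians(np.r_[-85:-25:5,30:90:5]):
        rr=np.arange(.009,.0185,.0002); pr=[]
        for r in rr:
            p=P+W@np.array([gx+r*np.cos(a),gy+r*np.sin(a),0]); p[2]=.112
            pr.append(cv2.getRectSubPix(g.astype(np.float32),(1,1),tuple(map(float,proj(d,p))))[0,0])
        dg=np.gradient(np.array(pr)); k=dg.argmax()
        if dg[k]>1: out.append([gx+rr[k]*np.cos(a),gy+rr[k]*np.sin(a)])
    q,r,n_=fit(np.array(out)*1e4); print('bore ctr in tool mm',q/10,'r',r/10,n_,len(out))
    print('column profile (rows from 160):',np.array([cv2.getRectSubPix(g.astype(np.float32),(7,1),(322.,float(v))).mean() for v in range(172,212)]))
E
python3 - <<'E'
from off import *
d=pickle.load(open('w5.pkl','rb'));s=d['s'];W=R.from_rotvec(s['ee_rot']).as_matrix()
print((W.T@(onz(d,322,197,.112)-s['position']))*1e3)
hubpix(d,-.002,0)
E
```

```text
[ -2.74   0.16 110.1 ]
bore ctr in tool mm [-2.99  0.35] r 13.221571598113897 17 24
column profile (rows from 160): [104.43 120.86 137.71 146.86 149.14 144.86 131.71 111.43  94.    86.71  85.29  85.14  84.71  84.43  84.    83.86  83.14  82.29  81.14  79.57  80.    83.14  86.14  88.
  88.14  88.    87.29  86.57  86.29  86.14  86.86  89.43  97.86 114.29 131.71 141.86 145.57 145.   141.14 130.57]
```

```bash
python3 -m creep '[[-0.0025,0.0007,0.015,0,0,0],[0,0,0.02,0,0,0],[0,0,0.02,0,0,0],[0,0,0.01,0,0,0],[0,0,0,0,0,0],[0,0,0,0,0,0]]'
python3 - <<'E'
from off import *
d=snap('wrist');pickle.dump(d,open('w6.pkl','wb'));s=d['s'];print(s['position'],s['force'])
hubpix(d,-.002,0)
E
```

```text
clock: 11.1
position: [0.5857, 0.167, 0.1972]
ee_rot: [3.119, -0.369, -0.001]
force: [0.1, -0.3, -5.9]
width: 0.301
gripper_force: 60.0
[0.59 0.17 0.2 ] [ 0.11 -0.32 -5.87]
bore ctr in tool mm [-2.8   0.09] r 13.332224380124538 16 24
column profile (rows from 160): [158.14 130.57 106.43  94.86  92.86  99.   113.71 131.   142.14 146.   145.29 138.43 123.43 104.29  89.86  84.    82.14  81.29  80.29  79.57  79.57  82.14  85.43  87.
  87.    86.86  86.57  86.14  85.71  85.57  85.71  87.71  96.   112.71 129.86 139.86 143.29 143.   139.29 128.71]
```

```bash
python3 - <<'E'
from off import *
for f,tv,kv in(('w5.pkl',192.8,179.2),('w6.pkl',193.2,185.0)):
    d=pickle.load(open(f,'rb'));s=d['s'];W=R.from_rotvec(s['ee_rot']).as_matrix();P=s['position']
    b=P[2]-.0752
    for nm,v,z,r in(('tip bevel',tv,b+.0025,12.5),('tip end',tv,b,10.5),('keyway',kv,.112,17)):
        print(f,nm,(W.T@(onz(d,322,v,z)-P))[:2]*1e3-[r,0])
E
```

```text
w5.pkl tip bevel [-2.16  0.11]
w5.pkl tip end [-0.78  0.12]
w5.pkl keyway [-3.45  0.16]
w6.pkl tip bevel [-2.48  0.11]
w6.pkl tip end [-1.1   0.12]
w6.pkl keyway [-3.25  0.13]
```

```bash
python3 -m creep '[[-0.0015,0,0.01,0,0,0],[0,0,0.01,0,0,0],[0,0,0.01,0,0,0],[0,0,0.01,0,0,0],[0,0,0,0,0,0]]'
python3 -m creep '[[0,0,0.005,0,0,0],[0,0,0.005,0,0,0],[0,0,0,0,0,0]]'
```

```text
clock: 11.57
position: [0.5848, 0.1673, 0.1805]
ee_rot: [3.119, -0.369, -0.002]
force: [-0.1, 0.5, -6.5]
width: 0.301
gripper_force: 60.0
clock: 11.82
position: [0.5852, 0.1672, 0.1772]
ee_rot: [3.12, -0.369, -0.0]
force: [0.3, -0.6, -6.6]
width: 0.303
gripper_force: 60.0
```

```bash
python3 -m creep '[[0,0,0.005,0,0,0],[0,0,0.005,0,0,0],[0,0,0,0,0,0]]'
python3 -m creep '[[0,0,0.005,0,0,0],[0,0,0.005,0,0,0],[0,0,0.005,0,0,0],[0,0,0,0,0,0]]'
```

```text
clock: 12.07
position: [0.5851, 0.1672, 0.1731]
ee_rot: [3.12, -0.369, -0.001]
force: [-0.4, -0.1, -6.1]
width: 0.299
gripper_force: 60.0
clock: 12.4
position: [0.5851, 0.1672, 0.1671]
ee_rot: [3.12, -0.369, -0.001]
force: [-1.5, 0.5, -6.6]
width: 0.298
gripper_force: 60.0
```

The key has entered the keyway with no resistance at 20 mm depth. Continuing down.

```bash
python3 -m creep '[[0,0,0.01,0,0,0],[0,0,0.01,0,0,0],[0,0,0.01,0,0,0],[0,0,0.01,0,0,0],[0,0,0,0,0,0]]'
python3 -m creep '[[0,0,0.01,0,0,0],[0,0,0.01,0,0,0],[0,0,0.01,0,0,0],[0,0,0.01,0,0,0],[0,0,0,0,0,0],[0,0,0,0,0,0]]'
```

```text
clock: 12.82
position: [0.5848, 0.1672, 0.1505]
ee_rot: [3.119, -0.369, -0.002]
force: [0.1, -0.6, -5.9]
width: 0.301
gripper_force: 60.0
clock: 13.32
position: [0.5852, 0.1671, 0.1352]
ee_rot: [3.12, -0.369, -0.001]
force: [0.1, 0.9, -5.9]
width: 0.304
gripper_force: 60.0
```

```bash
python3 -m creep '[[0,0,0.005,0,0,0],[0,0,0.005,0,0,0],[0,0,0,0,0,0],[0,0,0,0,0,0]]'
python3 -m creep '[[0,0,0.005,0,0,0],[0,0,0.005,0,0,0],[0,0,0,0,0,0],[0,0,0,0,0,0]]'
```

```text
clock: 13.65
position: [0.5858, 0.1671, 0.1324]
ee_rot: [-3.119, 0.369, -0.001]
force: [-2.2, -0.1, 4.7]
width: 0.302
gripper_force: 60.0
clock: 13.98
position: [0.5858, 0.1671, 0.1286]
ee_rot: [-3.119, 0.369, -0.002]
force: [-2.9, -0.4, 7.8]
width: 0.299
gripper_force: 60.0
```

```bash
python3 -m creep '[[0,0,0.004,0,0,0],[0,0,0.002,0,0,0],[0,0,0,0,0,0],[0,0,0,0,0,0]]'
python3 -m creep '[[0,0,0.003,0,0,0],[0,0,0.002,0,0,0],[0,0,0,0,0,0],[0,0,0,0,0,0]]'
python3 -m creep '[[0,0,0.003,0,0,0],[0,0,0,0,0,0],[0,0,0,0,0,0]]'
```

```text
clock: 14.32
position: [0.5859, 0.167, 0.1266]
ee_rot: [-3.119, 0.369, -0.002]
force: [-4.6, 0.4, 11.5]
width: 0.3
gripper_force: 60.0
clock: 14.65
position: [0.5859, 0.167, 0.1265]
ee_rot: [-3.117, 0.369, -0.002]
force: [-12.5, 0.6, 33.9]
width: 0.298
gripper_force: 60.0
clock: 14.9
position: [0.586, 0.1671, 0.1264]
ee_rot: [-3.116, 0.369, -0.002]
force: [-18.4, 1.1, 46.8]
width: 0.3
gripper_force: 60.0
```

Hard stop at z = 0.1266, where the spring force is about 17.4 N, which matches a flush collar. I'll ease off the excess push and the side load slightly, then check.

```bash
python3 -m creep '[[-0.0008,0,-0.003,0,0,0],[0,0,0,0,0,0],[0,0,0,0,0,0],[0,0,0,0,0,0],[0,0,0,0,0,0],[0,0,0,0,0,0]]'
python3 - <<'E'
from h import *
s=arm.observe();print(s['position'],s['force'],s['ft_torque'],R.from_rotvec(s['ee_rot']).as_matrix()[:,2],s['width'])
d=snap('wrist');d2=snap('side')
a=cv2.resize(d['frame'][130:260,240:400],(480,390),interpolation=2);b=cv2.resize(d2['frame'][110:190,300:365],(317,390),interpolation=2)
save({'frame':np.hstack([a,b])},'pics/end.png')
E
```

```text
clock: 15.4
position: [0.5859, 0.167, 0.1265]
ee_rot: [-3.117, 0.369, -0.003]
force: [-11.7, -0.4, 31.3]
width: 0.303
gripper_force: 60.0
[0.58592651 0.16700981 0.12648105] [-11.7017482   -0.41927158  31.25277719] [-0.203263    2.98303197  0.06515427] [ 0.00213037  0.00236799 -0.99999493] 0.303445635702603
```

View pics/end.png

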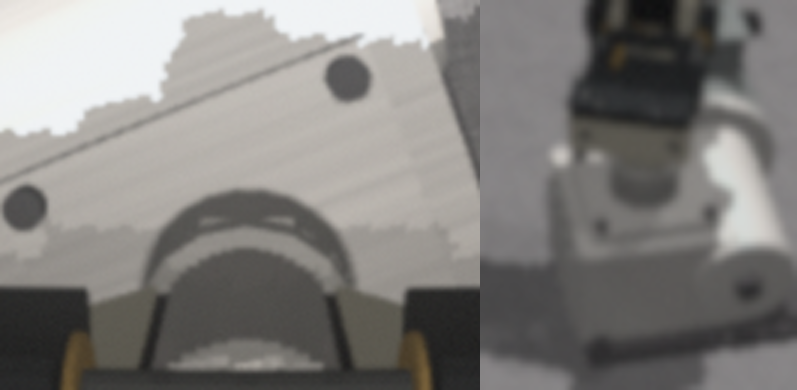

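The final view shows the collar seated on the hub (apex near (245,225) in the crop). The side crop shows no gap. The TCP height of 0.1265 equals the predicted flush height, and the spring force fits, so I'm handing in.

```bash
python3 -c "from cell import arm;print(arm.sign_off())"
```

```text
the job is handed in; nothing more can be done
None
```

The spindle is in the hub with its key in the keyway, and I handed the job in at about 15.5 s with the arm still holding it pressed home (31 N at the wrist, 60 N grip). I judged the collar flush from the tool height of 0.1265 m, which matches the predicted value, and a spring force of about 17 N at the hard stop; the sign-off gave no verdict.

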